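# Tighten a kitchen tap nut: hand-tight, then an eighth turn with the wrench

## Robot

A 6-joint arm with a two-finger parallel gripper is mounted at the origin on the work surface. World frame = base frame: x ahead of the robot, y to its left, z up, the work surface at z = 0. Lengths are in m, angles in degrees, forces in N, time in s.
With the tool pointing down it reaches from about 0.25 to 0.725 m from the base axis. Payload 9.7 kg.
Tool frame: the origin (TCP) lies between the finger pads; the fingertips stand 11 mm ahead of it and the grasp point (between the pads) lies 8 mm behind it; y points along the fingers, x is the direction in which the jaws open and shut, and the axes are right-handed (so a half turn about y gives the same grasp; the last joint's range is limited). The gripper opens to 85 mm and grips with 20 to 120 N. Pads are 22 mm wide; open, the fingers measure 114 mm over their backs; the gripper's body (76 mm by 85 mm) begins 54 mm behind the grasp point. The pads swing forward as they close: fully open they stand 13 mm farther back than shut.
Start: joints at [64.744, 4.979, 10.078, 95.1, 0, 90], TCP at [0.235, 0.497, 0.242] pointing down, gripper open.
Joint ranges: [-179.16, 179.16], [-48.56, 103.87], [-65.8, 70.77], [-126.05, 130.52], [-82.76, 87.17], [-180, 180]. Speed limits (degrees/s): [127.2, 127.2, 147.25, 180, 180, 180].

## Interface

Orientations are given as [roll, pitch, yaw] about the fixed x, y, z axes, in that order (R = Rz(yaw) Ry(pitch) Rx(roll)).
In Python, from workcell import bot, vision gives the robot as it stands. The module is installed in compiled form; this text tells all that it offers.
- The arm moves only by the shell command python3 -m crank 'ROWS' [OPENING] [FORCE]. ROWS is text: rows parted by semicolons, each of 6 numbers parted by spaces: the shift along the tool's x, y, z in m, then the turn, a rotation vector about the tool's x, y, z in rad. A call has 1 to 8 rows; each row is the pose to reach, as a shift and turn from the pose commanded when the call began, along the tool's axes at that moment; what a row does not reach only later rows make up. A row lasts 1/10 s, in which the tool goes at most 50 mm and 8.59 degrees, less where a joint would pass 70% of its speed; a pose out of reach is approached as far as the arm can. A call with a gripper value outside its range is refused whole. OPENING is the gripper's target within -1 to 1 (shut at 1, half-way at 0, fully open at -1), set as the call begins (- or left out, the last holds). The fingers move at their own pace and stop on an object; FORCE is the grip in N (left out, the last holds). Time passes only in rows, so rows that repeat a pose let the fingers close. It gives the time, the measured TCP pose, the force and the opening at its end, in the units of the state.
- bot.get_obs(): the state, without advancing time (a new reading comes with each control period).
- vision.camera(name): name is "side" or "top" or "wrist"; returns the picture (480x640x3 uint8, red, green, blue); there is no depth.
- vision.get_calibration(name): a dict with "fx", "fy", "cx", "cy" (pixels), "rvec" (rotation vector, rad) and "tvec" (3), from world to camera coordinates, as OpenCV has them. Camera axes: x right, y down, z forward; pixel columns grow to the right and rows downward; lengths in m; the calibration is good to about 2 mm. A picture is of the moment at which its call begins: read the wrist's pose just before it. get_calibration takes no time and is no camera call; for the wrist camera it gives the pose at the moment of the call.
- bot.job_done(): hands the job in, once; it reports no verdict.
The state is a dict: "time": time; "q": joint angles; "qd": joint speeds; "joint_efforts": joint torques, N m; "ee_pos": TCP position; "tcp_rot": TCP orientation; "wrist_force": force on the tool from outside, world axes, zero at the start; "torque": the same for the moment, N m; "opening": finger opening in m.
Only numpy, scipy, OpenCV 4.12 (cv2) and the standard library are available. Lean on these libraries where they do the work, as an engineer would, in place of code of your own. Each camera call takes 0.05 s, during which the arm holds its last target. There are 200 camera calls.

## Task

The new drinking-water tap on the kitchen worktop still has a loose brass nut at its foot. First spin the nut clockwise (seen from above) by its wings, by hand and without the wrench, until it comes to its stop; then put the open-ended wrench on the nut's hexagon and, with the wrench only, tighten it a further eighth of a turn clockwise. Let go, leave the wrench lying flat on the worktop, on the nut or beside it, and leave the mug, the mill and the jar where they stand.

Things in the scene. Friction and masses are not known exactly. Their poses are not given: they have to be found in the camera images.
- tap: Fixed steel tap: upright pillar 26 mm in diameter, 94 mm high. Origin on the pillar's axis (also the nut's axis) at the worktop, z up; the spout runs along the tap's own +x. A flat drip tray, fixed, 10 mm high, covers x = 85 to 225 mm and y = -70 to 70 mm of its frame.
- spout_end (a point): Lower end of the tap's spout, 140 mm from the axis, 65 mm high. The level spout is 18 mm thick, its top 92 mm high; it does not turn.
- hex (a point): Centre of the hexagon of the brass captive nut at the tap's foot: 46 mm across flats, 53 across corners, 3 to 20 mm above the worktop. Axes turn with the nut, z up; two flats face its +y and -y, the others follow every 60 degrees, so the wrench fits in six directions. With the nut at its stop the axes coincide with the tap's (wings square to the spout).
- wing_a (a point): On the nut's wing at its own +y, 43 mm from the axis, 40 mm high; the other wing is alike, at -y. Each is an upright plate 11 mm thick (along the nut's x), from a collar of 21 mm radius to 55 mm from the axis, 29 to 51 mm above the worktop. At the start this wing is the one on the robot's side of the tap.
- nut (a joint): Free run of the nut about the pillar, rad, growing clockwise seen from above (falling yaw): 1.6 is the stop (hand-tight), it starts between 0 and 0.6. Turns easily, at about 0.12 N m. The nut does not rise or sink.
- nip (a joint): How far the nut has been tightened beyond hand-tight, rad, growing clockwise, 0 at the start, an eighth of a turn is 0.785. It yields only to about 0.9 N m, once the free run is at its stop, and stays where it is left. Nut yaw relative to tap = 1.6 - free run - nip.
- wrench: Loose aluminium open-ended wrench, 0.2 to 0.4 kg, 14 mm thick, lying flat. Origin under the middle of its mouth (on the nut's axis when seated), z up. The mouth opens to +x, 48.5 mm wide from its bottom at x = -28 to x = 14 mm, flaring to x = 28 mm; head 86 mm wide. Slid along the worktop it fits the hexagon and passes below the wings.
- handle (a point): Place to grip the wrench's handle, 88 mm behind the mouth's centre, at half thickness (7 mm above its underside). The handle is 26 mm wide and runs along the wrench's -x, from 48 to 185 mm behind the mouth's centre. The centre of mass lies about 65 mm behind it.
- mug: White ceramic mug, 80 mm in diameter, 90 mm high, its handle at its own +y reaching some 70 mm from the axis; origin under its centre. A bystander.
- mill: Dark wooden pepper mill, 52 mm in diameter, 150 mm high; origin under its centre. A bystander.
- jar: White ceramic jar with a steel lid, 72 mm in diameter, 110 mm high; origin under its centre. A bystander.
Not all that is in view belongs to the job. Of the things shaped like the wrench, the aluminium one is meant.

How it is judged:
By the outcome, as a careful person would: the job done as asked, in the order asked, and still so for the second after the job is handed in, with the robot touching nothing.
It also fails if it takes over 69 s, if anything falls off the work surface, if the arm or the gripper's body presses on something with over 40 N, if the wrist force passes 120 N, or if a joint passes its speed limit or range.

## Working session

There is one attempt and no reset: what is moved stays moved. The work goes in short steps, Python scripts to look and compute and a shell command to move; the robot and the scene stay as the last step left them, time stands still between calls to the robot, and variables do not carry over. Pictures are saved under pics/ and viewed, about 8 in all and at most 12, crops included, and the job is handed in when it is done.

```bash
mkdir -p pics
cat > h.py <<'E'
import numpy as np, cv2
from workcell import bot, vision
def snap(n,f):
    c=vision.get_calibration(n); im=vision.camera(n); cv2.imwrite(f'pics/{f}.png',im[:,:,::-1]); return im,c
def ray(c,u,v):
    R=cv2.Rodrigues(np.array(c['rvec'],float))[0]; t=np.array(c['tvec'],float).ravel()
    d=R.T@np.array([(u-c['cx'])/c['fx'],(v-c['cy'])/c['fy'],1]); return -R.T@t,d
def onz(c,u,v,z):
    o,d=ray(c,u,v); return o+d*(z-o[2])/d[2]
def proj(c,p):
    R=cv2.Rodrigues(np.array(c['rvec'],float))[0]; q=R@np.array(p,float)+np.array(c['tvec'],float).ravel()
    return np.array([c['fx']*q[0]/q[2]+c['cx'],c['fy']*q[1]/q[2]+c['cy']])
E
python3 - <<'E'
from h import *
o=bot.get_obs(); print(o)
a,c=snap('top','top0'); b,d=snap('side','side0')
print(c,d)
E
```

```text
{'time': 0.0, 'q': array([6.47447789e+01, 5.01032698e+00, 1.00329581e+01, 9.50987133e+01,
       1.17123966e-03, 8.99995348e+01]), 'qd': array([ 0.01248917, -0.10102873, -0.01291949, -0.03193746, -0.02187147,
        0.00821628]), 'joint_efforts': array([-2.50961712e-03, -5.20386457e+01,  4.64811730e+01,  1.58978859e-02,
       -3.64641471e-05, -3.90154938e-06]), 'ee_pos': array([0.23455984, 0.49723371, 0.24157707]), 'tcp_rot': array([-8.99988281e+01,  7.60822225e-02,  6.47452442e+01]), 'wrist_force': array([-0.30101085, -0.53845978, -0.16729016]), 'torque': array([-0.02321582, -0.01587163,  0.01505511]), 'opening': 0.08546279791568377}
{'fx': 520.1506056614991, 'fy': 520.1506056614991, 'cx': 315.27848347000116, 'cy': 242.7027650615123, 'rvec': array([ 2.14311163, -2.18965531,  0.11149151]), 'tvec': array([-0.07557911,  0.60749521,  1.2728682 ])} {'fx': 561.0974453068292, 'fy': 561.0974453068292, 'cx': 322.41314961980135, 'cy': 239.01865751497874, 'rvec': array([ 0.4249568 , -2.77441898,  1.17375998]), 'tvec': array([0.54081741, 0.26976257, 0.98446121])}
```

View pics/top0.png

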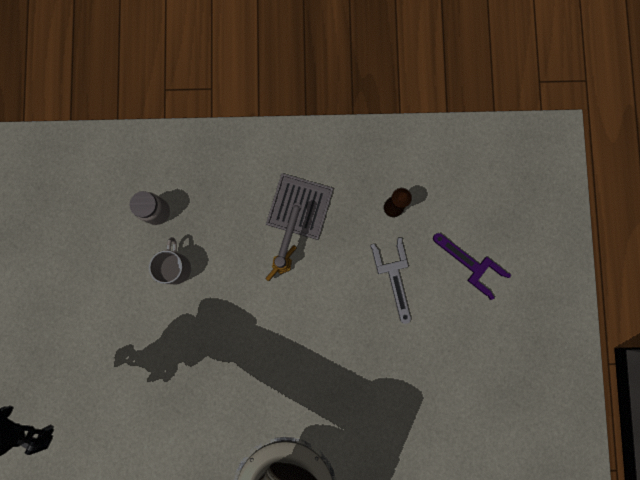

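View pics/side0.png

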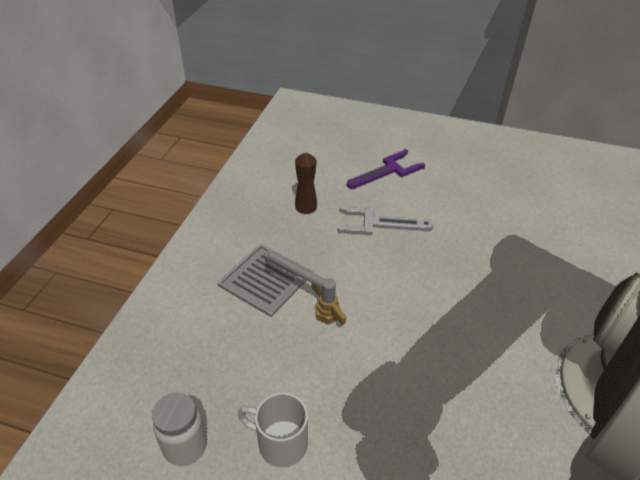

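Top: grey aluminium wrench at (393,278), purple look-alike at (473,265) – the bare-metal grey one fits "aluminium". Tap pillar ≈(280,262), tray centre ≈(300,207), mug (170,267), jar (147,207), mill (398,202). Confirm with an enlarged crop and measure.

Run:
```python
from h import *
im=cv2.imread('pics/top0.png'); c=vision.get_calibration('top')
cv2.imwrite('pics/crop0.png',cv2.resize(im[165:335,255:455],None,fx=3.5,fy=3.5,interpolation=cv2.INTER_CUBIC))
hsv=cv2.cvtColor(im,cv2.COLOR_BGR2HSV)
g=((hsv[:,:,0]>10)&(hsv[:,:,0]<30)&(hsv[:,:,1]>120)&(hsv[:,:,2]>80)).astype(np.uint8); g[:225]=0;g[300:]=0;g[:,:250]=0;g[:,320:]=0
ys,xs=np.nonzero(g); P=np.array([onz(c,x,y,.051) for x,y in zip(xs,ys)])[:,:2]
m=P.mean(0);u,s,vt=np.linalg.svd(P-m); print('brass',len(xs),m,vt[0],np.degrees(np.arctan2(vt[0][1],vt[0][0])), xs.min(),xs.max(),ys.min(),ys.max())
print('pillar top',onz(c,280,262,.094))
for p in [(284,174),(334,187),(318,240),(267,226)]: print('tray',onz(c,*p,.01))
# wrench
b=hsv[:,:,2].astype(int); w=((b>140)&(hsv[:,:,1]<40)).astype(np.uint8); r=np.zeros_like(w); r[230:330,360:420]=w[230:330,360:420]
n,l,st,ce=cv2.connectedComponentsWithStats(r); print(st[np.argsort(-st[:,4])[:4]])
for n,p in dict(mug=(170,262,.09),mill=(401,196,.15),jar=(145,203,.11)).items(): print(n,onz(c,*p))
```

```text
brass 84 [0.53793502 0.01290399] [-0.63753096  0.77042473] 129.60795509598987 266 289 257 280
pillar top [ 0.55484036 -0.00377605  0.094     ]
tray [ 0.78843478 -0.01150827  0.01      ]
tray [ 0.75140053 -0.13994222  0.01      ]
tray [ 0.614807   -0.09568122  0.01      ]
tray [0.65368065 0.03404305 0.01      ]
[[     0      0    640    480 307200]]
mug [0.56077637 0.25923042 0.09      ]
mill [ 0.6970018  -0.28815636  0.15      ]
jar [0.70119822 0.31421871 0.11      ]
```

View pics/crop0.png

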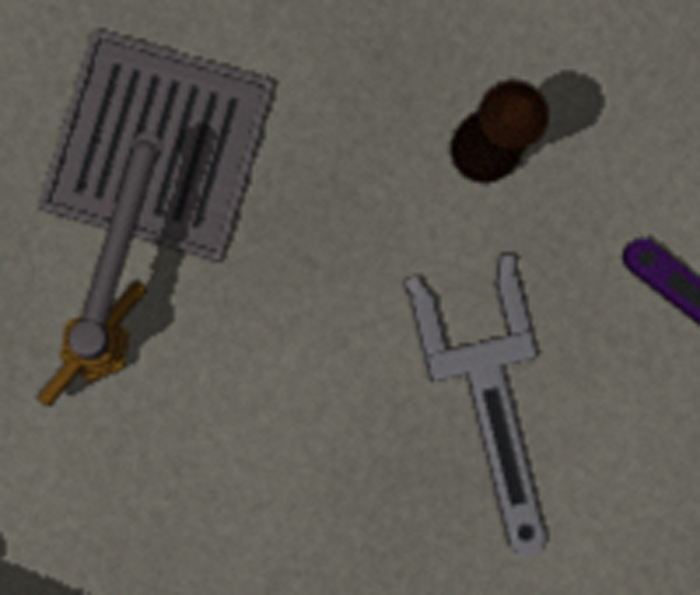

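The crop confirms it: the plain grey wrench (mouth bottom at crop (483,357), handle end (527,545)) is aluminium, and the purple one is not meant. The near brass wing tip is at crop (43,400). Next: a planning helper, refined wrench and tap numbers, and then the first move.

```bash
cat >> h.py <<'E'
from scipy.spatial.transform import Rotation as Ro
def plan(x,y,z,yaw):
    "shift in tool axes and turn about tool y to reach a tool-down pose with tool x at yaw"
    o=bot.get_obs(); R=Ro.from_euler('xyz',o['tcp_rot'],degrees=True)
    T=Ro.from_euler('xyz',[-90,0,yaw],degrees=True)
    print('plan',np.round(R.inv().apply(np.array([x,y,z])-o['ee_pos']),4),np.round((R.inv()*T).as_rotvec(),4))
E
python3 - <<'E'
from h import *
c=vision.get_calibration('top')
f=lambda u,v:(255+u/3.5,165+v/3.5)
for n,p,z in [('tipa',(43,400),.051),('tipb',(138,286),.051),('pillar',(89,338),.094),('spout',(146,143),.092)]: print(n,onz(c,*f(*p),z))
# wrench corners, z .014: head back corners, prong tips, handle end
W={n:onz(c,*f(*p),.014)[:2] for n,p in dict(hl=(434,379),hr=(537,354),tl=(410,281),tr=(508,255),bot=(481,356),end=(527,548)).items()}
print(W)
d=((W['tl']+W['tr'])/2-W['end']);L=np.linalg.norm(d);d/=L;print('L',L,'yaw',np.degrees(np.arctan2(d[1],d[0])),'origin',W['end']+d*.185,W['bot']+d*.028,'grip',W['end']+d*(.097))
plan(.521,.023,.2,50)
E
```

```text
tipa [0.51602069 0.03102015 0.051     ]
tipb [ 0.59486239 -0.03694478  0.051     ]
pillar [ 0.55583968 -0.00481026  0.094     ]
spout [ 0.68962491 -0.04584392  0.092     ]
{'hl': array([ 0.52645911, -0.24785673]), 'hr': array([ 0.54290626, -0.32285402]), 'tl': array([ 0.59787907, -0.23287438]), 'tr': array([ 0.61532016, -0.30467837]), 'bot': array([ 0.54233061, -0.28236396]), 'end': array([ 0.40440085, -0.3101568 ])}
L 0.2063896331716659 yaw 11.566001732957027 origin [ 0.58564431 -0.27306492] [ 0.56976205 -0.27675005] grip [ 0.4994312  -0.29070862]
plan [-0.3067  0.042  -0.4614] [ 2.000e-04  2.573e-01 -1.300e-03]
```

```bash
python3 -m crank '-0.307 0.04 -0.461 0 0.257 0;-0.307 0.04 -0.461 0 0.257 0;-0.307 0.04 -0.461 0 0.257 0;-0.307 0.04 -0.461 0 0.257 0;-0.307 0.04 -0.461 0 0.257 0;-0.307 0.04 -0.461 0 0.257 0;-0.307 0.04 -0.461 0 0.257 0;-0.307 0.04 -0.461 0 0.257 0' -1 30
python3 - <<'E'
from h import *
plan(.521,.023,.2,49)
E
```

```text
time: 0.9
ee_pos: [0.4412, 0.1538, 0.2132]
tcp_rot: [-90.0, -0.0, 50.0]
wrist_force: [1.0, 1.2, 0.4]
opening: 0.0851
plan [-0.0489  0.0132 -0.1452] [0.     0.0179 0.0001]
```

```bash
python3 -m crank '-0.049 0.013 -0.145 0 0.018 0;-0.049 0.013 -0.145 0 0.018 0;-0.049 0.013 -0.145 0 0.018 0;-0.049 0.013 -0.145 0 0.018 0;-0.049 0.013 -0.145 0 0.018 0;-0.049 0.013 -0.145 0 0.018 0'
python3 - <<'E'
from h import *
plan(.521,.023,.2,49)
o=bot.get_obs();print(o['ee_pos'],o['q'])
im,c=snap('wrist','w1')
for n,p in dict(pillar=(.5555,-.005,.094),wa=(.5139,.0309,.051),wb=(.597,-.041,.051)).items(): print(n,proj(c,p))
E
```

```text
time: 1.5
ee_pos: [0.5198, 0.0257, 0.2004]
tcp_rot: [-90.0, 0.0, 49.0]
wrist_force: [-0.9, -0.4, -0.2]
opening: 0.0855
plan [-0.0012  0.0004 -0.0026] [-0.0006  0.0001 -0.0002]
[0.51983341 0.02565777 0.20041291] [2.81786808e+00 2.83296643e-01 5.61427420e-01 9.03095772e+01
 1.48648394e-02 4.38130661e+01]
pillar [315.14371991 302.92174373]
wa [314.87572053 215.13780977]
wb [315.25335661 334.45330353]
```

View pics/w1.png

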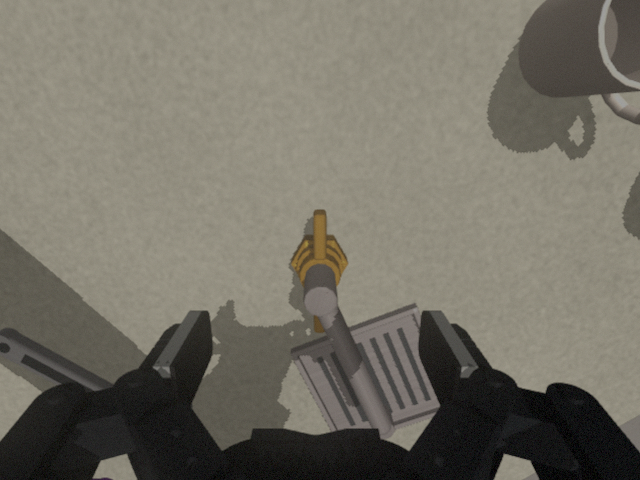

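The wrist picture shows the near wing pointing up, with its tip at (320,210). The pillar top is at (320,300) and the spout runs to the lower right, ending near (380,430). Refine axis and wing angle from this.

Run:
```python
from h import *
c=vision.get_calibration('wrist')
p=onz(c,320.5,300,.094)
im=cv2.imread('pics/w1.png');h=cv2.cvtColor(im,cv2.COLOR_BGR2HSV)
m=(h[:,:,1]>120)&(h[:,:,0]>10)&(h[:,:,0]<30)&(h[:,:,2]>90)
for r in (212,218,224,230):
    x=np.nonzero(m[r])[0];x=x[(x>290)&(x<350)]; print(r,x.min(),x.max(),onz(c,(x.min()+x.max())/2,r,.051)[:2])
e=onz(c,320,210,.051);s=onz(c,377,432,.092);print(p,e,s)
d=e-p;print('wing',np.degrees(np.arctan2(d[1],d[0])),np.hypot(*d[:2]));d=s-p;print('spout',np.degrees(np.arctan2(d[1],d[0])))
a=np.radians(140)
plan(.5555+.043*np.cos(a),-.0035+.043*np.sin(a),.044,50)
```

```text
212 316 322 [0.51419173 0.03540103]
218 314 325 [0.51818598 0.03248259]
224 314 325 [0.52196105 0.02922898]
230 314 325 [0.52577794 0.02593933]
[ 5.56410854e-01 -1.41853077e-04  9.40000000e-02] [0.5134763  0.03706482 0.051     ] [ 0.68343928 -0.04625299  0.092     ]
wing 139.088107996817 0.056812960352403
spout -19.950826286989887
plan [ 0.0004  0.1566 -0.0034] [-0.0002 -0.0165  0.    ]
```

```bash
python3 -m crank '0.002 0.05 -0.002 0 0 0;0.002 0.1 -0.002 0 0 0;0.002 0.14 -0.002 0 0 0;0.002 0.156 -0.002 0 0 0;0.002 0.156 -0.002 0 0 0' -1 20 && python3 -m crank '0 0 0 0 0 0;0 0 0 0 0 0;0 0 0 0 0 0;0 0 0 0 0 0;0 0 0 0 0 0' 0.5
python3 - <<'E'
from h import *
snap('wrist','w2')
E
```

```text
time: 2.05
ee_pos: [0.521, 0.0266, 0.0421]
tcp_rot: [-89.8, 0.2, 49.1]
wrist_force: [-0.8, -0.3, 0.2]
opening: 0.0855
time: 2.55
ee_pos: [0.5234, 0.0252, 0.045]
tcp_rot: [-90.0, -0.0, 49.0]
wrist_force: [-0.1, 0.7, -1.1]
opening: 0.0215
```

View pics/w2.png

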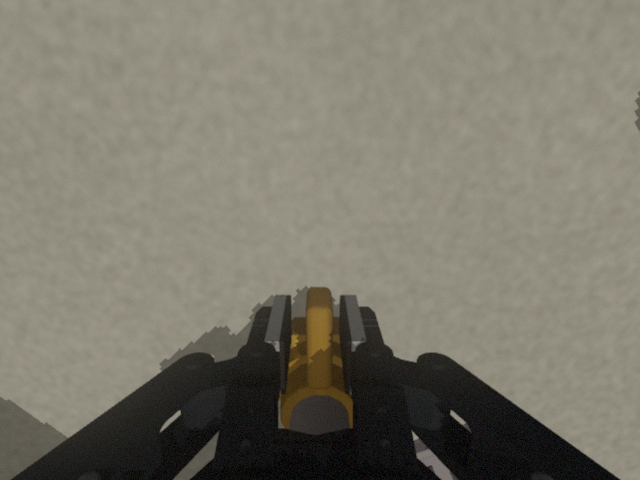

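The wing (320, rows 290–390) sits centred between the pads. Turn the nut clockwise about the axis.

```bash
python3 -m crank '0.006 0 -0.0004 0 0.14 0;0.0119 0 -0.0017 0 0.28 0;0.0175 0 -0.0037 0 0.42 0;0.0228 0 -0.0066 0 0.56 0;0.0277 0 -0.0101 0 0.70 0;0.032 0 -0.0143 0 0.84 0;0.0357 0 -0.019 0 0.98 0;0.0357 0 -0.019 0 0.98 0'; python3 -c "
from h import *
o=bot.get_obs();print(o['wrist_force'],o['torque']);d=o['ee_pos'][:2]-[.556,-.0025];print(np.hypot(*d),np.degrees(np.arctan2(d[1],d[0])))"
```

```text
time: 3.4
ee_pos: [0.561, 0.0398, 0.0442]
tcp_rot: [-90.0, 0.0, -7.3]
wrist_force: [-0.7, 0.1, -0.2]
opening: 0.0213
[-0.73974709  0.10822511 -0.20226811] [ 0.0407975   0.05970205 -0.03647895]
0.042566647317908705 83.27041959577073
```

```bash
python3 -m crank '0.0043 0 -0.0002 0 0.1 0;0.0085 0 -0.0009 0 0.2 0;0.0085 0 -0.0009 0 0.2 0'; python3 -c "
from h import *
o=bot.get_obs();print(o['wrist_force'],o['torque'])"; python3 -m crank '0.0013 0 0 0 0.03 0;0.0026 0 -0.0001 0 0.06 0;0.0026 0 -0.0001 0 0.06 0';python3 -m crank '0.0009 0 0 0 0.02 0;0.0009 0 0 0 0.02 0'
```

```text
time: 3.7
ee_pos: [0.5691, 0.0377, 0.0444]
tcp_rot: [-90.0, 0.0, -18.5]
wrist_force: [-0.5, 0.2, -0.2]
opening: 0.0213
[-0.50762654  0.20880536 -0.15022643] [ 0.07790395  0.07031894 -0.00917269]
time: 4.0
ee_pos: [0.5715, 0.0368, 0.0445]
tcp_rot: [-90.0, 0.0, -22.0]
wrist_force: [-1.6, 1.2, 0.1]
opening: 0.0211
time: 4.2
ee_pos: [0.5724, 0.0365, 0.0445]
tcp_rot: [-90.0, 0.0, -23.2]
wrist_force: [-1.0, 1.2, 0.1]
opening: 0.0215
```

Run:
```python
from h import *
im,c=snap('wrist','w3')
h=cv2.cvtColor(im,cv2.COLOR_RGB2HSV)
m=(h[:,:,1]>120)&(h[:,:,0]>10)&(h[:,:,0]<30)&(h[:,:,2]>90)
for r in range(285,400,12):
    x=np.nonzero(m[r])[0]
    if len(x): print(r,x.min(),x.max())
```

```text
297 291 303
309 289 313
321 293 314
333 294 337
345 297 314
357 300 340
369 300 315
381 304 315
393 290 343
```

View pics/w3.png

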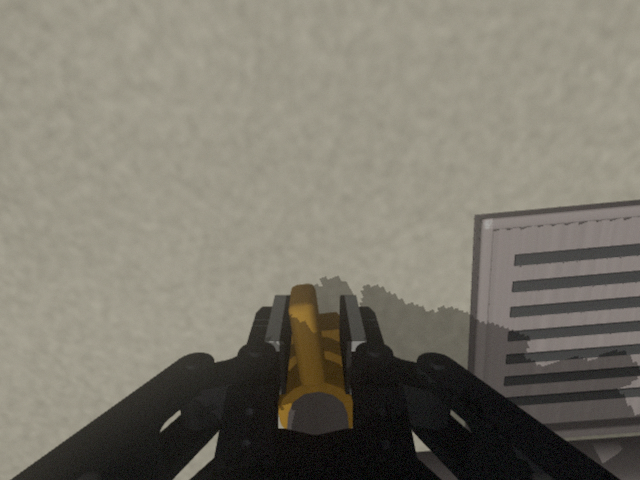

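The wing leans on the trailing pad (tip (303,290), root (316,390)), so the nut lags the tool by ~7°. Small steps until the force shows the stop.

```bash
for i in 1 2 3; do python3 -m crank '0.0009 0 0 0 0.02 0;0.0009 0 0 0 0.02 0' | grep -E 'ee|rot|force'; done
```

```text
ee_pos: [0.5733, 0.0361, 0.0445]
tcp_rot: [-90.0, -0.0, -24.4]
wrist_force: [-2.3, 2.5, 0.1]
ee_pos: [0.5738, 0.0359, 0.0444]
tcp_rot: [-90.0, 0.0, -25.5]
wrist_force: [-2.9, 2.6, 0.8]
ee_pos: [0.5741, 0.0357, 0.0442]
tcp_rot: [-90.0, 0.1, -26.7]
wrist_force: [-6.9, 3.2, 2.0]
```

```bash
python3 -m crank '0.0006 0 0 0 0.01 0;0.0006 0 0 0 0.01 0;0.0006 0 0 0 0.01 0'; python3 -c "
from h import *
o=bot.get_obs();print(o['wrist_force'],o['torque'])
im,c=snap('top','t1')"
```

```text
time: 5.15
ee_pos: [0.5742, 0.0356, 0.0442]
tcp_rot: [-90.0, 0.2, -27.2]
wrist_force: [-9.4, 4.7, 3.1]
opening: 0.0215
[-9.41820257  4.74781673  3.06662608] [0.92121169 1.75675945 0.07444572]
```

Stop confirmed (tangential force ≈10 N with no motion, about 0.47 N m, below the nip's 0.9). Back off, open, rise.

```bash
python3 -m crank '-0.006 0 0 0 -0.13 0;-0.006 0 0 0 -0.13 0;-0.006 0 0 0 -0.13 0;-0.006 -0.02 0 0 -0.13 0;-0.006 -0.06 0 0 -0.13 0;-0.006 -0.11 0 0 -0.13 0;-0.006 -0.16 0 0 -0.13 0;-0.006 -0.16 0 0 -0.13 0' -1; python3 -c "
from h import *
plan(.48,-.295,.2,102)"
```

```text
time: 6.0
ee_pos: [0.5727, 0.0377, 0.2124]
tcp_rot: [-89.8, -0.6, -20.0]
wrist_force: [-0.3, 0.7, -0.3]
opening: 0.0853
plan [ 0.0263  0.0112 -0.3444] [ 0.0087 -2.1286  0.0108]
```

```bash
python3 -m crank '0.027 0.005 -0.344 0 -2.13 0;0.027 0.005 -0.344 0 -2.13 0;0.027 0.005 -0.344 0 -2.13 0;0.027 0.005 -0.344 0 -2.13 0;0.027 0.005 -0.344 0 -2.13 0;0.027 0.005 -0.344 0 -2.13 0;0.027 0.005 -0.344 0 -2.13 0;0.027 0.005 -0.344 0 -2.13 0' -1; python3 -c "
from h import *
plan(.48,-.295,.2,102)"
```

```text
time: 6.8
ee_pos: [0.4781, -0.2984, 0.1994]
tcp_rot: [-90.1, 0.0, 44.0]
wrist_force: [-0.1, 0.7, 0.1]
opening: 0.0852
plan [ 0.0037 -0.0006  0.0012] [ 7.0000e-04 -1.0122e+00 -1.1000e-03]
```

```bash
python3 -m crank '0 0 0 0 -1.01 0;0 0 0 0 -1.01 0;0 0 0 0 -1.01 0;0 0 0 0 -1.01 0;0 0 0 0 -1.01 0;0 0 0 0 -1.01 0;0 0 0 0 -1.01 0;0 0 0 0 -1.01 0' -1; python3 -c "
from h import *
print(bot.get_obs()['q'])
im,c=snap('wrist','w4')
for p in [(.58,-.275,.014),(.492,-.292,.014),(.40,-.31,.014)]: print(proj(c,p))"
```

```text
time: 7.6
ee_pos: [0.4794, -0.2954, 0.1996]
tcp_rot: [-90.0, 0.0, 101.8]
wrist_force: [0.3, -0.6, 0.6]
opening: 0.0855
[-3.16393593e+01  6.05398000e+00  6.49803115e+00  9.04046229e+01
 -1.56453572e-02 -4.34339142e+01]
[315.06752839 314.20616294]
[316.48844189 227.21440392]
[317.99566456 118.3850223 ]
```

View pics/w4.png

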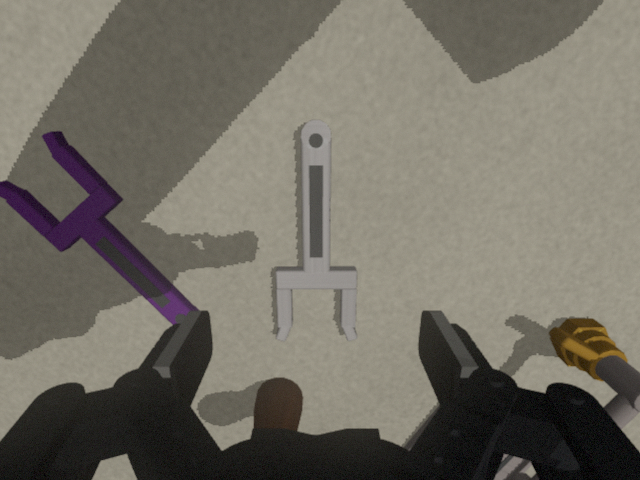

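The aluminium wrench lies straight in view: handle end (316,121), head back edge row 268, mouth bottom row 290, prong tips (282,339) and (349,339).

Run:
```python
from h import *
c=vision.get_calibration('wrist')
e=onz(c,316,121,.014)[:2];b=onz(c,316.5,268,.014)[:2];m=onz(c,316.5,290,.014)[:2];t=onz(c,315.5,340,.014)[:2]
print(e,b,m,t); d=b-e;d/=np.linalg.norm(d);print(np.degrees(np.arctan2(d[1],d[0])))
for p,k in((e,-.185),(b,-.048),(m,-.028),(t,.028)): print('origin',p-d*k)
O=np.mean([p-d*k for p,k in((e,-.185),(b,-.048),(m,-.028),(t,.028))],0); g=O-.088*d; print(O,g)
yaw=np.degrees(np.arctan2(d[1],d[0]))+90
plan(g[0],g[1],.014,yaw)
```

```text
[ 0.40223583 -0.31083048] [ 0.53128073 -0.28384131] [ 0.55379748 -0.27920571] [ 0.60896129 -0.26888348]
11.81288272025832
origin [ 0.58331779 -0.27295799]
origin [ 0.57826415 -0.27401494]
origin [ 0.58120448 -0.27347366]
origin [ 0.58155429 -0.27461554]
[ 0.58108518 -0.27376553] [ 0.4949489  -0.29178055]
plan [ 0.0005  0.1856 -0.016 ] [ 0.0003 -0.0038 -0.0005]
```

```bash
python3 -m crank '0 0.05 -0.008 0 0 0;0 0.1 -0.016 0 0 0;0 0.15 -0.016 0 0 0;0 0.175 -0.016 0 0 0;0 0.185 -0.016 0 0 0;0 0.185 -0.016 0 0 0;0 0.185 -0.016 0 0 0' -1 && python3 -m crank '0 0 0 0 0 0;0 0 0 0 0 0;0 0 0 0 0 0;0 0 0 0 0 0;0 0 0 0 0 0;0 0 0 0 0 0;0 0 0 0 0 0' 1 60
```

```text
time: 8.35
ee_pos: [0.4957, -0.2924, 0.0164]
tcp_rot: [-90.1, 0.1, 101.8]
wrist_force: [0.4, -0.8, 1.1]
opening: 0.085
time: 9.05
ee_pos: [0.4951, -0.2919, 0.0152]
tcp_rot: [-90.0, 0.0, 101.9]
wrist_force: [-0.6, 0.8, 5.4]
opening: 0.0243
```

Run:
```python
from h import *
im,c=snap('top','t2')
h=cv2.cvtColor(im,cv2.COLOR_RGB2HSV)
cv2.imwrite('pics/crop2.png',cv2.resize(im[165:335,245:445,::-1],None,fx=3.5,fy=3.5,interpolation=cv2.INTER_CUBIC))
m=((h[:,:,1]>120)&(h[:,:,0]>10)&(h[:,:,0]<30)&(h[:,:,2]>80))
ys,xs=np.nonzero(m[230:300,240:330]);print(xs.min()+240,xs.max()+240,ys.min()+230,ys.max()+230)
```

```text
260 300 256 273
```

View pics/crop2.png

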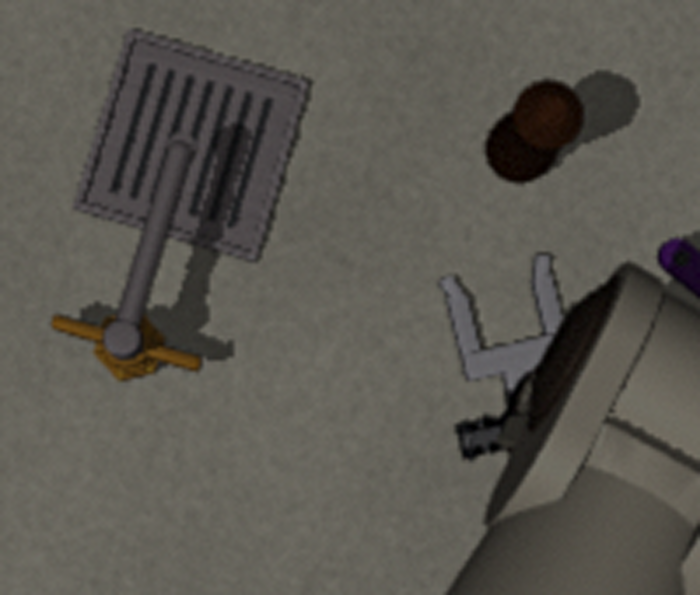

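Nut wings are square to the spout (tips at crop (53,322) and (201,363)), so the nut is at its stop with yaw ≈ −17°. Carry the wrench to a pre-seat pose on the +43° line.

Run:
```python
from h import *
c=vision.get_calibration('top');f=lambda u,v:(245+u/3.5,165+v/3.5)
a=onz(c,*f(53,322),.051);b=onz(c,*f(201,363),.051);d=a-b;print(a,b,(a+b)/2,np.degrees(np.arctan2(d[1],d[0])))
plan(.4363,-.1137,.0185,133)
```

```text
[0.57122275 0.04798781 0.051     ] [ 0.5401077  -0.05567893  0.051     ] [ 0.55566523 -0.00384556  0.051     ] 73.29313604755387
plan [ 0.1865 -0.0034  0.0209] [ 0.0006 -0.5434 -0.0009]
```

```bash
python3 -m crank '0 -0.0035 0 0 0 0;0.035 -0.0035 0.004 0 -0.13 0;0.07 -0.0035 0.008 0 -0.25 0;0.11 -0.0035 0.012 0 -0.37 0;0.15 -0.0035 0.017 0 -0.5 0;0.1865 -0.0035 0.021 0 -0.5434 0;0.1865 -0.0035 0.021 0 -0.5434 0;0.1865 -0.0035 0.021 0 -0.5434 0'
python3 - <<'E'
from h import *
im,c=snap('wrist','w5')
print(bot.get_obs()['ee_pos'],bot.get_obs()['tcp_rot'])
plan(.4363,-.1137,.0185,133)
E
```

```text
time: 9.9
ee_pos: [0.4357, -0.113, 0.0179]
tcp_rot: [-90.0, 0.0, 133.1]
wrist_force: [0.8, -0.6, -3.9]
opening: 0.0241
[ 0.4360293  -0.11363792  0.01797278] [-8.99901140e+01  1.98607875e-02  1.33005135e+02]
plan [-0.0002 -0.0005 -0.0002] [-0.0002  0.0001 -0.0003]
```

View pics/w5.png

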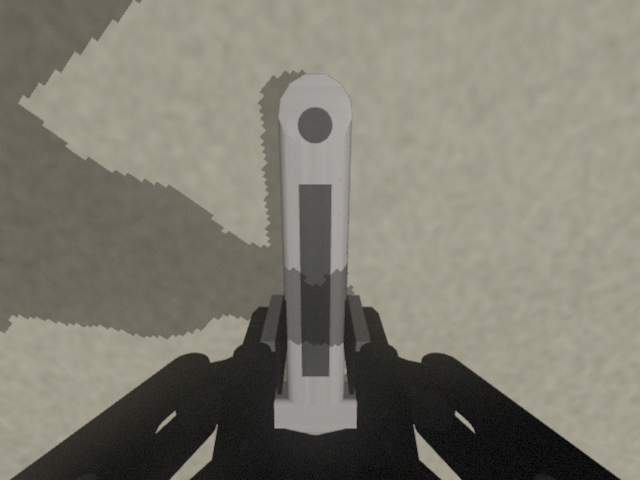

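```bash
python3 -m crank '0 0 -0.015 0 0 0;0 0 -0.03 0 0 0;0 0 -0.035 0 0 0;0 0 -0.035 0 0 0'
python3 - <<'E'
from h import *
for n in('top','side'): snap(n,n+'6')
a=cv2.imread('pics/top6.png')[200:320,230:330];b=cv2.imread('pics/side6.png')[240:360,270:400]
cv2.imwrite('pics/c6.png',np.hstack([cv2.resize(a,(400,480),interpolation=3),cv2.resize(b,(400,480),interpolation=3)]))
E
```

```text
time: 10.35
ee_pos: [0.4622, -0.0892, 0.0177]
tcp_rot: [-90.0, -0.0, 133.1]
wrist_force: [0.0, -0.2, -2.4]
opening: 0.0241
```

View pics/c6.png

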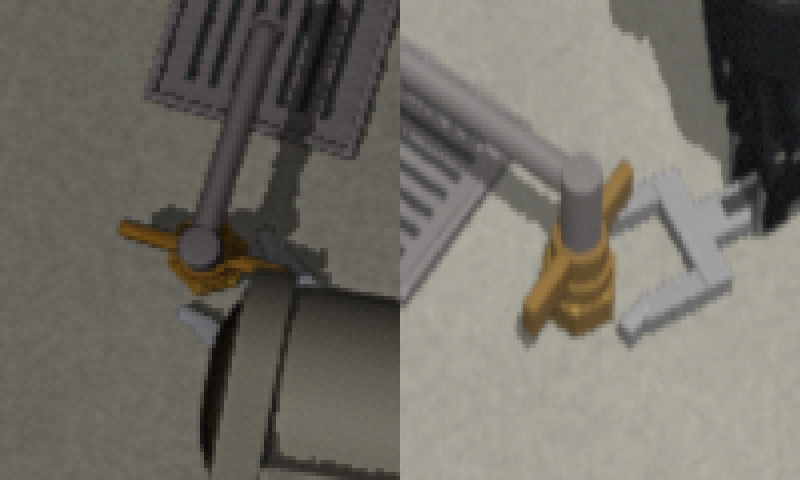

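The mouth straddles the hexagon (prong tips at about (185,312) and (258,235) in the left crop, and the right prong passes under the wing). Slide on and watch the forces.

```bash
python3 -m crank '0 0 -0.01 0 0 0;0 0 -0.015 0 0 0;0 0 -0.015 0 0 0'; python3 -m crank '0 0 -0.01 0 0 0;0 0 -0.015 0 0 0;0 0 -0.015 0 0 0';python3 -m crank '0 0 -0.005 0 0 0;0 0 -0.007 0 0 0;0 0 -0.007 0 0 0'
```

```text
time: 10.75
ee_pos: [0.473, -0.079, 0.018]
tcp_rot: [-90.0, 0.0, 133.0]
wrist_force: [-0.1, 0.6, -3.8]
opening: 0.0241
time: 11.05
ee_pos: [0.484, -0.0687, 0.018]
tcp_rot: [-90.0, 0.0, 133.0]
wrist_force: [0.0, -0.5, -3.5]
opening: 0.024
time: 11.35
ee_pos: [0.4887, -0.0643, 0.018]
tcp_rot: [-90.0, -0.0, 133.0]
wrist_force: [0.6, -0.6, -2.1]
opening: 0.0241
```

```bash
for i in 1 2 3; do python3 -m crank '0 0 -0.002 0 0 0;0 0 -0.002 0 0 0' | grep -E 'ee|force'; done
```

```text
ee_pos: [0.4901, -0.063, 0.018]
wrist_force: [-0.2, 0.1, -3.0]
ee_pos: [0.4916, -0.0616, 0.018]
wrist_force: [-0.1, -0.3, -3.5]
ee_pos: [0.4931, -0.0602, 0.018]
wrist_force: [0.2, -0.4, -3.0]
```

```bash
for i in 1 2 3; do python3 -m crank '0 0 -0.001 0 0 0;0 0 -0.001 0 0 0' | grep -E 'ee|force'; done
python3 - <<'E'
from h import *
for n in('top','side'): snap(n,n+'7')
a=cv2.imread('pics/top7.png')[200:320,230:330];b=cv2.imread('pics/side7.png')[240:360,270:400]
cv2.imwrite('pics/c7.png',np.hstack([cv2.resize(a,(400,480),interpolation=3),cv2.resize(b,(400,480),interpolation=3)]))
E
```

```text
ee_pos: [0.4936, -0.0597, 0.0179]
wrist_force: [-0.3, -0.8, -3.4]
ee_pos: [0.4938, -0.0594, 0.0178]
wrist_force: [-4.0, -3.6, -1.7]
ee_pos: [0.4939, -0.0592, 0.0176]
wrist_force: [-6.0, -8.2, -0.7]
```

View pics/c7.png

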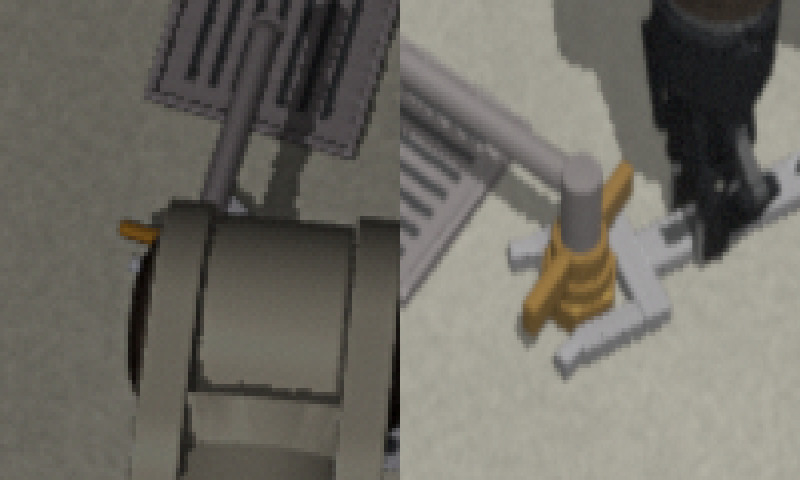

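The wrench is seated: mouth bottom in contact (~10 N), prong tips past the hexagon at (560,370) and (515,250) in the side crop. Turn clockwise about the axis, checking force.

```bash
python3 -m crank '0 0 0.0012 0 0 0;0.0043 0 0.0011 0 0.05 0;0.0085 0 0.0008 0 0.1 0;0.0127 0 0.0002 0 0.15 0;0.0169 0 -0.0005 0 0.2 0;0.0169 0 -0.0005 0 0.2 0'; python3 -c "
from h import *
o=bot.get_obs();print(o['wrist_force'],o['torque'])"
```

```text
time: 13.25
ee_pos: [0.4843, -0.0463, 0.0182]
tcp_rot: [-90.0, 0.1, 121.4]
wrist_force: [0.6, -8.5, -3.3]
opening: 0.0243
[ 0.56144075 -8.49670988 -3.27870104] [-1.56447825 -0.10116165  0.03656356]
```

```bash
python3 -m crank '0.0042 0 -0.0001 0 0.05 0;0.0084 0 -0.0004 0 0.1 0;0.0126 0 -0.0009 0 0.15 0;0.0168 0 -0.0017 0 0.2 0;0.0209 0 -0.0026 0 0.25 0;0.025 0 -0.0038 0 0.3 0;0.029 0 -0.0051 0 0.35 0;0.0329 0 -0.0067 0 0.4 0'; python3 -c "
from h import *
o=bot.get_obs();print(o['wrist_force'],o['torque']);d=o['ee_pos'][:2]-[.5557,-.003];print(np.hypot(*d),np.degrees(np.arctan2(d[1],d[0])))"
```

```text
time: 14.05
ee_pos: [0.4726, -0.0148, 0.018]
tcp_rot: [-90.0, 0.1, 98.5]
wrist_force: [0.5, -6.1, -3.4]
opening: 0.0242
[ 0.52761147 -6.13579446 -3.41597266] [-1.42421147  0.02006589  0.33812209]
0.08389375237411052 -171.92935029626247
```

```bash
python3 -m crank '0.0042 0 -0.0001 0 0.05 0;0.0084 0 -0.0004 0 0.1 0;0.0126 0 -0.0009 0 0.15 0;0.0167 0 -0.0017 0 0.2 0;0.0183 0 -0.002 0 0.22 0;0.0183 0 -0.002 0 0.22 0'
python3 - <<'E'
from h import *
im,c=snap('side','side8'); print(onz(c,328,290,.094))
h=cv2.cvtColor(im,cv2.COLOR_RGB2HSV);print(bot.get_obs()['wrist_force'])
cv2.imwrite('pics/c8.png',cv2.resize(im[240:360,260:420,::-1],None,fx=5,fy=5,interpolation=3))
c=vision.get_calibration('side')
A=np.array([.5557,-.003])
for y in (-56,-59,-62,-65):
    a=np.radians(y+90); 
    for s in (1,-1): print(y,s,(proj(c,[A[0]+s*.055*np.cos(a),A[1]+s*.055*np.sin(a),.051])-[260,240])*5)
print('pillar top',(proj(c,[*A,.094])-[260,240])*5)
E
```

```text
time: 14.65
ee_pos: [0.4718, 0.0039, 0.0179]
tcp_rot: [-90.0, 0.1, 86.0]
wrist_force: [0.2, -6.4, -3.7]
opening: 0.0242
[0.55240397 0.01404169 0.094     ]
[-0.15886403 -5.04069538 -3.42218719]
-56 1 [201.44048689 321.10621119]
-56 -1 [478.93947738 258.40272261]
-59 1 [199.59471905 315.29467322]
-59 -1 [481.2625005  263.98822856]
-62 1 [198.14866646 309.43358205]
-62 -1 [483.21477585 269.66364989]
-65 1 [197.10410707 303.53965722]
-65 -1 [484.78898681 275.41429355]
pillar top [344.64771072 214.2024015 ]
```

View pics/c8.png

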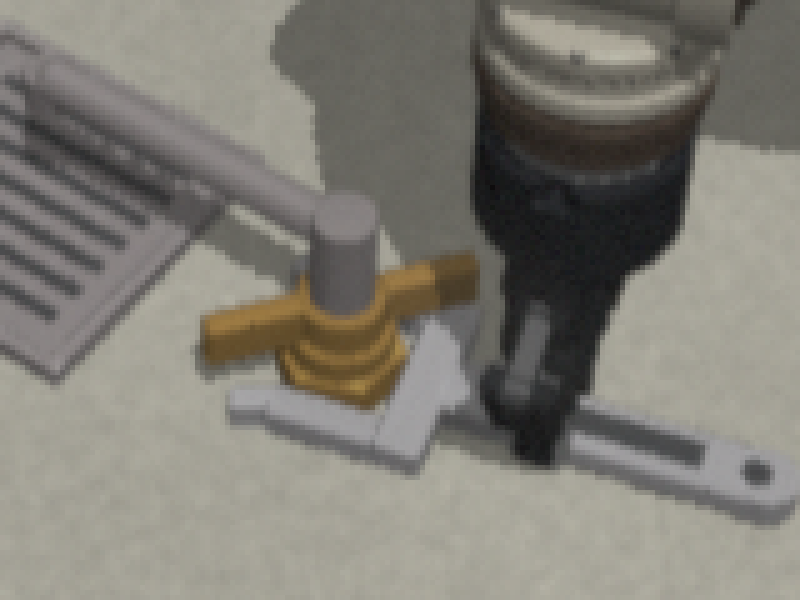

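Side crop: wing tips at (206,319) and (476,254), so the nut is at yaw ≈ −55°, about 6–7° short. Turn further.

```bash
python3 -m crank '0.0042 0 -0.0001 0 0.05 0;0.0084 0 -0.0004 0 0.1 0;0.0101 0 -0.0006 0 0.12 0;0.0101 0 -0.0006 0 0.12 0'
python3 - <<'E'
from h import *
im,c=snap('side','side9')
print(bot.get_obs()['wrist_force'],bot.get_obs()['tcp_rot'])
for n in ('side6','side8','side9'):
    im=cv2.imread(f'pics/{n}.png');h=cv2.cvtColor(im,cv2.COLOR_BGR2HSV)
    m=((h[:,:,1]>110)&(h[:,:,0]>10)&(h[:,:,0]<30)&(h[:,:,2]>60)).astype(np.uint8); m[:285 if n!='side6' else 240]=0;m[350:]=0;m[:,:290]=0;m[:,380:]=0
    ys,xs=np.nonzero(m)
    # top edge of the brass per column
    col={x:ys[xs==x].min() for x in sorted(set(xs))}
    print(n,col)
A=np.array([.5557,-.003])
for y in (-55,-62):
    a=np.radians(y+90); print(y,[proj(c,[A[0]+s*.055*np.cos(a),A[1]+s*.055*np.sin(a),.051]).round(1) for s in(1,-1)])
E
```

```text
time: 15.1
ee_pos: [0.473, 0.0139, 0.0179]
tcp_rot: [-90.0, 0.1, 79.1]
wrist_force: [0.1, -6.2, -3.7]
opening: 0.0241
[-0.43000775 -5.13235719 -3.35516313] [-9.00095381e+01  7.76414330e-02  7.91621815e+01]
side6 {np.int64(310): np.int64(316), np.int64(311): np.int64(315), np.int64(312): np.int64(314), np.int64(313): np.int64(312), np.int64(314): np.int64(311), np.int64(315): np.int64(310), np.int64(316): np.int64(308), np.int64(317): np.int64(303), np.int64(318): np.int64(302), np.int64(319): np.int64(299), np.int64(320): np.int64(296), np.int64(321): np.int64(296), np.int64(322): np.int64(301), np.int64(323): np.int64(302), np.int64(324): np.int64(303), np.int64(325): np.int64(303), np.int64(326): np.int64(304), np.int64(327): np.int64(304), np.int64(328): np.int64(304), np.int64(329): np.int64(304), np.int64(330): np.int64(304), np.int64(331): np.int64(303), np.int64(332): np.int64(303), np.int64(333): np.int64(302), np.int64(334): np.int64(301), np.int64(335): np.int64(296), np.int64(336): np.int64(287), np.int64(337): np.int64(286), np.int64(338): np.int64(285), np.int64(339): np
[... 2878 characters left out ...]
p.int64(336): np.int64(296), np.int64(337): np.int64(296), np.int64(338): np.int64(295), np.int64(339): np.int64(295), np.int64(340): np.int64(295), np.int64(341): np.int64(295), np.int64(342): np.int64(295), np.int64(343): np.int64(295), np.int64(344): np.int64(295), np.int64(345): np.int64(295), np.int64(346): np.int64(294), np.int64(347): np.int64(294), np.int64(348): np.int64(294), np.int64(349): np.int64(294), np.int64(350): np.int64(294), np.int64(351): np.int64(294), np.int64(352): np.int64(294), np.int64(353): np.int64(293), np.int64(354): np.int64(293), np.int64(355): np.int64(294)}
-55 [array([300.4, 304.6]), array([355.6, 291.3])]
-62 [array([299.6, 301.9]), array([356.6, 293.9])]
```

Side view now gives slope −0.15, so nut yaw ≈ −61.5°, against a target of ≈ −62°. Unload, set the wrench down, open, rise, and verify from above.

```bash
python3 -m crank '-0.0025 0.0015 0 0 -0.03 0;-0.0025 0.003 0 0 -0.03 0;-0.0025 0.003 0 0 -0.03 0' && python3 -m crank '0 0 0 0 0 0;0 0 0 0 0 0;0 0 0 0 0 0;0 0 0 0 0 0;0 -0.03 0 0 0 0;0 -0.08 0.0 0 0 0;0 -0.13 0.0 0 0 0;0 -0.18 0 0 0 0' -1
```

```text
time: 15.45
ee_pos: [0.4726, 0.0116, 0.0161]
tcp_rot: [-90.0, 0.0, 80.8]
wrist_force: [-6.8, -3.6, 8.9]
opening: 0.0237
time: 16.25
ee_pos: [0.4722, 0.012, 0.1969]
tcp_rot: [-90.0, -0.0, 80.9]
wrist_force: [1.0, 1.4, 0.1]
opening: 0.0853
```

```bash
python3 -m crank '0 -0.03 0.15 0 0 0;0 -0.03 0.15 0 0 0;0 -0.03 0.15 0 0 0;0 -0.03 0.15 0 0 0;0 -0.03 0.15 0 0 0'
python3 - <<'E'
from h import *
im,c=snap('top','t10')
cv2.imwrite('pics/c10.png',cv2.resize(im[220:320,220:340,::-1],None,fx=6,fy=6,interpolation=3))
E
```

```text
time: 16.75
ee_pos: [0.3244, 0.036, 0.2258]
tcp_rot: [-90.2, -0.1, 80.9]
wrist_force: [1.1, 1.0, -0.0]
opening: 0.0855
```

Run:
```python
from h import *
c=vision.get_calibration('top')
def wing(n):
    im=cv2.imread(f'pics/{n}.png');h=cv2.cvtColor(im,cv2.COLOR_BGR2HSV)
    m=((h[:,:,1]>110)&(h[:,:,0]>10)&(h[:,:,0]<30)&(h[:,:,2]>60))
    ys,xs=np.nonzero(m[225:300,240:330]);P=np.array([onz(c,x+240,y+225,.051)[:2] for x,y in zip(xs,ys)])
    A=np.array([.5557,-.0035]);r=np.hypot(*(P-A).T);Q=P[(r>.034)&(r<.062)]
    a=np.arctan2(*(Q-A).T[::-1]); s=np.angle(np.exp(2j*a).mean())/2
    sa=[]
    k=np.cos(a-s)>0; d=Q[k].mean(0)-Q[~k].mean(0)
    print(n,len(Q),k.sum(),'axis fit',(Q[k].mean(0)+Q[~k].mean(0))/2,'wing dir mod180',np.degrees(np.arctan2(d[1],d[0]))%180)
for n in('top0','t2','t10'): wing(n)
a=cv2.imread('pics/top0.png').astype(int);b=cv2.imread('pics/t10.png').astype(int)
for n,(u,v) in dict(mug=(170,265),mill=(398,202),jar=(147,207)).items(): print(n,np.abs(a-b)[v-22:v+22,u-22:u+22].max(2).__gt__(40).sum())
# wrench: bright grey pixels
im=cv2.imread('pics/t10.png');h=cv2.cvtColor(im,cv2.COLOR_BGR2HSV);d=(np.abs(a-b).max(2)>25)[255:345,250:310]
print('changed handle rows:')
for r in range(280,345,6):
    x=np.nonzero(np.abs(a-b)[r,230:330].max(1)>22)[0]+230; print(r,x.min() if len(x) else None,x.max() if len(x) else None,len(x))
```

```text
top0 34 2 axis fit [ 0.55782484 -0.00560383] wing dir mod180 136.9774842929047
t2 68 36 axis fit [ 0.55633869 -0.00255635] wing dir mod180 72.10031493306813
t10 62 34 axis fit [ 0.55571761 -0.0024477 ] wing dir mod180 29.199423555038734
mug 0
mill 0
jar 0
changed handle rows:
280 267 297 15
286 283 285 3
292 274 285 10
298 273 284 9
304 230 283 14
310 230 329 32
316 230 329 65
322 230 329 70
328 230 329 83
334 230 329 51
340 230 292 63
```

Top view suggests 43–44° of tightening, perhaps 1–2° short. Take a closer reading with the wrist camera (numbers only).

```bash
python3 -c "
from h import *
plan(.52,.005,.21,80.9)"; python3 -m crank '0 0.01 -0.05 0 0 0;0 0.016 -0.1 0 0 0;0 0.016 -0.15 0 0 0;0 0.016 -0.19 0 0 0;0 0.016 -0.19 0 0 0;0 0.016 -0.19 0 0 0;0 0.016 -0.19 0 0 0'
python3 - <<'E'
from h import *
im,c=snap('wrist','w11')
A=np.array([.556,-.003])
print('pillar',proj(c,[*A,.094]).round(),bot.get_obs()['ee_pos'])
h=cv2.cvtColor(im,cv2.COLOR_RGB2HSV)
m=((h[:,:,1]>110)&(h[:,:,0]>10)&(h[:,:,0]<30)&(h[:,:,2]>60)).astype(np.uint8)
ys,xs=np.nonzero(m);print(xs.min(),xs.max(),ys.min(),ys.max())
P=np.array([onz(c,x,y,.051)[:2] for x,y in zip(xs,ys)]);r=np.hypot(*(P-A).T)
Q=P[(r>.03)&(r<.075)];ph=np.degrees(np.arctan2(*(Q-A).T[::-1]))
print(np.histogram(ph,bins=np.arange(-180,181,10)))
E
```

```text
plan [ 0.0004  0.0154 -0.1974] [ 0.0016 -0.0002  0.0005]
time: 17.5
ee_pos: [0.5119, 0.0055, 0.2082]
tcp_rot: [-89.9, 0.0, 80.9]
wrist_force: [-1.0, -0.5, 0.3]
opening: 0.085
pillar [313. 295.] [0.51164745 0.00557294 0.20885546]
272 355 219 317
(array([ 25,  92, 246, 111,   0,   0,   0,   0,   0,   0,   0,   0,   0,
         0,   0,   0,   0,   0,   0,   0, 122, 183,  42,   0,   0,   0,
         0,   0,   0,   0,   0,  24,  42,  43,  47,  45]), array([-180, -170, -160, -150, -140, -130, -120, -110, -100,  -90,  -80,
        -70,  -60,  -50,  -40,  -30,  -20,  -10,    0,   10,   20,   30,
         40,   50,   60,   70,   80,   90,  100,  110,  120,  130,  140,
        150,  160,  170,  180]))
```

Run:
```python
from h import *
c=vision.get_calibration('wrist');im=cv2.imread('pics/w11.png');h=cv2.cvtColor(im,cv2.COLOR_BGR2HSV)
m=((h[:,:,1]>110)&(h[:,:,0]>10)&(h[:,:,0]<30)&(h[:,:,2]>60))
A=np.array([.556,-.003]); E={}
for x in range(272,356):
    y=np.nonzero(m[:,x])[0]
    if len(y)==0: continue
    p=onz(c,x,y.max()+.5,.051)[:2]; r=np.hypot(*(p-A)); 
    if .025<r<.054: E.setdefault(x>313,[]).append(p)
for k,p in E.items():
    p=np.array(p);v=cv2.fitLine(p.astype(np.float32),cv2.DIST_HUBER,0,1e-4,1e-4).ravel();print(k,len(p),'wing line',np.degrees(np.arctan2(v[1],v[0]))%180,p[0],p[-1],'offset',np.cross(v[:2],v[2:]-A))
p=np.vstack([np.array(q) for q in E.values()]);v=cv2.fitLine(p.astype(np.float32),cv2.DIST_HUBER,0,1e-4,1e-4).ravel();print('all',np.degrees(np.arctan2(v[1],v[0]))%180)
# wrench top-face check by proj
o=vision.get_calibration('side');
for n in('side6','side8','side9'):pass
```

```text
False 19 wing line 29.201021 [ 0.51427801 -0.03127064] [ 0.53502378 -0.01986863] offset -0.004237458963692323
True 16 wing line 30.662561 [0.58578475 0.00871519] [0.60393175 0.01974417] offset -0.005002712678179691
all 29.399984<stdin>:11: DeprecationWarning: Arrays of 2-dimensional vectors are deprecated. Use arrays of 3-dimensional vectors instead. (deprecated in NumPy 2.0)
```

Wrist view puts the nut at yaw ≈ −60.3°, i.e. ≈43° of the 45° tightened. There is plenty of time, so regrip the wrench where I left it and add 2°.

```bash
python3 -c "
from h import *
plan(.4724,.0118,.016,80.9)"; python3 -m crank '0 0 0.040 0 0 0;0 0 0.040 0 0 0;0 0.05 0.040 0 0 0;0 0.1 0.04 0 0 0;0 0.15 0.04 0 0 0;0 0.15 0.04 0 0 0;0 0.15 0.04 0 0 0' -1; python3 -c "
from h import *
plan(.4724,.0118,.017,80.9)"
```

```text
plan [-1.000e-04  1.929e-01  3.970e-02] [-0.0003 -0.0007 -0.    ]
time: 18.25
ee_pos: [0.4725, 0.012, 0.0606]
tcp_rot: [-90.0, -0.0, 80.9]
wrist_force: [-0.1, -0.1, 0.4]
opening: 0.0853
plan [-0.0002  0.0436  0.0001] [ 0.0006 -0.0005  0.0001]
```

```bash
python3 -m crank '0 0.02 0 0 0 0;0 0.037 0 0 0 0;0 0.043 0 0 0 0;0 0.043 0 0 0 0' -1 && python3 -m crank '0 0 0 0 0 0;0 0 0 0 0 0;0 0 0 0 0 0;0 0 0 0 0 0;0 0 0 0 0 0;0 0 0 0 0 0;0 -0.001 0 0 0 0' 1 60 && python3 -m crank '0.0021 0 0 0 0.025 0;0.0042 0 -0.0001 0 0.05 0;0.0057 0 -0.0002 0 0.068 0;0.0057 0 -0.0002 0 0.068 0;0.0057 0 -0.0002 0 0.068 0'
```

```text
time: 18.65
ee_pos: [0.4737, 0.012, 0.018]
tcp_rot: [-90.1, -0.0, 80.9]
wrist_force: [0.3, -0.2, -0.6]
opening: 0.0856
time: 19.35
ee_pos: [0.4727, 0.0118, 0.017]
tcp_rot: [-90.0, 0.0, 80.9]
wrist_force: [1.3, -1.3, -4.6]
opening: 0.0242
time: 19.85
ee_pos: [0.4736, 0.0171, 0.0167]
tcp_rot: [-90.0, 0.1, 76.9]
wrist_force: [1.6, -5.8, -2.0]
opening: 0.0242
```

```bash
python3 -m crank '-0.0025 0.0005 0 0 -0.03 0;-0.0025 0.0005 0 0 -0.03 0' && python3 -m crank '0 0 0 0 0 0;0 0 0 0 0 0;0 0 0 0 0 0;0 0 0 0 0 0;0 -0.04 0 0 0 0;0 -0.09 0 0 0 0;0 -0.14 0 0 0 0;0 -0.19 0 0 0 0' -1 && python3 -m crank '0 0 -0.04 0 0 0;0 0 -0.04 0 0 0;0 0 -0.04 0 0 0;0 0 -0.04 0 0 0'
cat > m.py <<'E'
from h import *
import sys
im,c=snap('wrist','w12');s,cs=snap('side','side12')
h=cv2.cvtColor(im,cv2.COLOR_RGB2HSV)
m=((h[:,:,1]>110)&(h[:,:,0]>10)&(h[:,:,0]<30)&(h[:,:,2]>60))
A=np.array([.556,-.003]); E=[]
for x in range(640):
    y=np.nonzero(m[:,x])[0]
    if len(y)==0: continue
    p=onz(c,x,y.max()+.5,.051)[:2]; r=np.hypot(*(p-A))
    if .025<r<.054: E.append(p)
v=cv2.fitLine(np.array(E,np.float32),cv2.DIST_HUBER,0,1e-4,1e-4).ravel();print(len(E),'wing line',np.degrees(np.arctan2(v[1],v[0]))%180)
# wrench handle: bright grey, columns per row
g=((h[:,:,1]<30)&(h[:,:,2]>165)); 
for r in range(0,260,20):
    x=np.nonzero(g[r])[0]
    if len(x)>6: print(r,x.min(),x.max(),len(x),onz(c,np.median(x),r,.014)[:2].round(4))
print('expected handle end px',[proj(c,[A[0]-.185*np.cos(a),A[1]-.185*np.sin(a),.014]).round() for a in np.radians([-4,-10])])
h=cv2.cvtColor(s,cv2.COLOR_RGB2HSV);m=((h[:,:,1]>110)&(h[:,:,0]>10)&(h[:,:,0]<30)&(h[:,:,2]>60))
f=lambda lo,hi:[285+np.nonzero(m[285:350,x])[0].min() for x in range(lo,hi)]
print('side slope',(np.mean(f(344,353))-np.mean(f(303,312)))/41,bot.get_obs()['ee_pos'])
E
python3 m.py
```

```text
time: 20.05
ee_pos: [0.4732, 0.015, 0.0166]
tcp_rot: [-90.0, -0.0, 78.6]
wrist_force: [1.0, -1.0, 2.2]
opening: 0.0239
time: 20.85
ee_pos: [0.4727, 0.0151, 0.2085]
tcp_rot: [-90.0, -0.0, 78.7]
wrist_force: [1.2, -0.3, -0.2]
opening: 0.0854
time: 21.25
ee_pos: [0.5116, 0.0073, 0.2059]
tcp_rot: [-89.9, 0.0, 78.7]
wrist_force: [0.1, 0.5, -0.1]
opening: 0.0852
35 wing line 27.213219
expected handle end px [array([284.,  42.]), array([308.,  40.])]
side slope -0.12195121951219512 [0.51158988 0.00735652 0.20634578]
```

```bash
python3 -m crank '0 0 0.15 0 0 0;0 -0.03 0.2 0 0 0;0 -0.03 0.2 0 0 0;0 -0.03 0.2 0 0 0;0 -0.03 0.2 0 0 0;0 -0.03 0.2 0 0 0' -1
python3 - <<'E'
from h import *
im,c=snap('side','side13'); ref=cv2.imread('pics/side0.png')
d=np.abs(im[:,:,::-1].astype(int)-ref)
# side: wrench tall-edge check - bright pixels brighter than the worktop
g=(cv2.cvtColor(im,cv2.COLOR_RGB2HSV)); A=np.array([.556,-.003])
m=((d.max(2)>15)&(g[:,:,1]<25)).astype(np.uint8); m[:290]=0;m[370:]=0;m[:,:300]=0;m[:,450:]=0
n,l,st,ce=cv2.connectedComponentsWithStats(m);k=np.argsort(-st[1:,4])[:3]+1
for i in k:
    ys,xs=np.nonzero(l==i); print(st[i])
    j=xs.argmax(); p=onz(c,xs[j],ys[xs==xs[j]].mean(),.010)[:2]; e=p-A; print('end',p,np.hypot(*e),np.degrees(np.arctan2(e[1],e[0])))
for n,(u,v) in dict(mug=(282,430),mill=(306,183),jar=(180,430)).items(): print(n,(d[v-35:v+35,u-25:u+25].max(2)>40).sum())
print(bot.get_obs()['wrist_force'],bot.get_obs()['ee_pos'])
E
```

```text
time: 21.95
ee_pos: [0.3156, 0.0467, 0.2373]
tcp_rot: [-90.2, -0.1, 78.8]
wrist_force: [0.4, 0.7, -1.4]
opening: 0.0852
[ 304  304  146   66 2826]
end [ 0.32138814 -0.00861191] 0.23467896446682104 -178.6297485256405
[398 290  41  40 875]
end [ 0.35774663 -0.11297946] 0.2267154195743791 -150.98103099284455
[355 319  44  24 300]
end [0.41322649 0.01595967] 0.14402688430047947 172.43564165369074
mug 0
mill 0
jar 0
[-0.04328956 -0.83340363  0.64037245] [0.31632796 0.04658243 0.23664275]
```

Run:
```python
from h import *
im=cv2.imread('pics/side13.png').astype(int).mean(2);r=cv2.imread('pics/side0.png').astype(int).mean(2);c=vision.get_calibration('side')
for th in (-11.5,):
  u=np.array([np.cos(np.radians(th)),np.sin(np.radians(th))]);n=np.array([-u[1],u[0]])
  for s in (60,150,165,175,183,192,200):
    print(s,[int((im-r)[tuple(proj(c,[*(np.array([.556,-.003])-u*s/1000+n*t/1000),.014]).round().astype(int)[::-1])]) for t in range(-30,31,5)])
```

```text
60 [6, 7, 5, -1, -13, -53, -72, -2, -6, -59, -8, 7, 7]
150 [4, 8, 6, -3, 4, 4, 8, 4, -1, -45, -36, 6, 5]
165 [8, 8, 6, 7, 3, -79, -81, -8, -4, -55, -22, 7, 7]
175 [6, 8, 10, 10, 13, 33, 59, 65, 37, 6, 39, 66, 65]
183 [65, 63, 61, 68, 66, 63, 56, 33, 31, 59, 66, 64, 67]
192 [63, 63, 61, 64, 65, 65, 66, 62, 64, 66, 65, 61, 65]
200 [63, 62, 66, 65, 65, 64, 64, 65, 63, 60, 64, 64, 66]
```

```bash
python3 -c "
from workcell import bot
print(bot.job_done())"
```

```text
the job is handed in; nothing more can be done
None
```

The nut is at its stop and tightened about an eighth of a turn beyond it with the wrench. The job was handed in at about 22 s of the 69 s allowed.

- **By hand:** I pushed one wing clockwise with the fingers until it stopped moving. At the stop the push was about 10 N (roughly 0.47 N m), below the 0.9 N m at which the nut starts to tighten. The wings then stood square to the spout.
- **With the wrench:** I gripped the aluminium wrench (not the purple one), slid it onto the hexagon and turned it clockwise. The first check showed only about 43° of the 45°, so I gripped it again and added 2°.

**Last checks:**
- **Angle:** the wrist camera put the nut at yaw −62.8° and the side camera at about −63°, against a target of about −62°. That is 45–46° of tightening. The earlier readings of the nut's angle differed between cameras by 1–2°, so the final figure is only good to about that.
- **Wrench:** pixel samples from the side camera fit it lying flat on the nut with the handle where I left it. My first attempt to outline it by masking mixed it up with shadows and gave nothing usable.
- **Bystanders:** mug, mill and jar showed no changed pixels.
- **Robot:** the gripper is open and clear of everything.

By the end I had used up the 12 pictures, so the final checks were by numbers only. The highest force I read at the wrist was about 12 N.

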